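# Rock the angle gauge on the stud to its marker and hold it

## Task

Pick up the angle gauge by its grip and stand it upright on the rounded crown of the stud block, with the middle of its foot on the crown. Then, keeping the foot resting on the crown, rock the gauge sideways until its swinging pointer settles on the marker tab at the rim of the dial, and hold it there: finish with the gauge still gripped, resting on the stud and the pointer still on the marker. Leave the solder reel, flux tin and power adaptor where they are.

Things in the scene. Friction and masses are not known exactly. Their poses are not given: they have to be found in the camera images.
- gauge: loose angle gauge, 0.37 kg, 160 mm tall, upright on the bench at first. Origin: centre of the foot's underside; z up through the grip, the dial faces -x (to the robot at yaw 0), y is left seen by the robot. Flat foot 44 (x) x 76 (y) x 10; round grey housing, diameter 100, 24 thick, centre z = 62, top z = 112; on top a black grip bar 18 (x) x 26 (y), z = 110 to 160, to be gripped at z = 138
- pointer (a joint): weighted pendulum pointer in the white dial (black needle up, bob below); swings about the gauge's x axis at z = 62, settles within 1 s with the needle straight up in the world. Value (rad): needle angle on the dial, 0 along gauge z, positive towards gauge -y (right seen from the front). Rolling the gauge by a about its own +x reads -a: leaning its top to its left (+y) reads positive
- mark (a joint): the marker: a dark steel tab 6 mm wide clipped over the dial's rim, right of the dial's top; same axis as the pointer, stiff and shielded by the housing, so it keeps its setting. Value (rad): same zero and sense as the pointer, between 0.17 and 0.40. The pointer is on the marker when both values are equal
- pointer_tip (a point): tip of the needle, 40 mm from the pointer's pivot
- mark_tip (a point): inner end of the marker tab, 40 mm from the same pivot, in the needle's plane: it meets the needle tip when the pointer is on the marker
- joist: fixed joist offcut, light timber lying flat, 60 (x) x 160 (y) x 45 mm high. Origin: centre of its underside, z up.
- stud_block: stud block fixed upright on the middle of the joist, medium-brown timber, 40 (x) x 34 (y) x 45 mm high, uneven and rigid: its top is a rounded ridge along its x axis (radius 12 mm), with a shoulder 11 mm below the ridge top on the +y side and 16 mm below on the -y side. Origin: centre of its underside, z up
- crown (a point): middle of the top of the rounded ridge of the stud block, 90 mm above the bench; x along the ridge, z up
- solder_reel: bystander: solder reel with blue flanges, diameter 52, 40 mm high; origin centre of underside
- flux_tin: bystander: small white round tin, diameter 44, 20 mm high; origin centre of underside
- ac_adaptor: bystander: black power adaptor block 108 x 48 x 29 mm; origin centre of underside
Not all that is in view belongs to the job. What is shaped like the gauge but red is not meant. There is more than one size of the joist; the job needs the larger.

How it is judged:
On the way, in this order (a step that is already met when the one before it is completed fails the run):
1. the gauge is lifted clear of the bench (height (world z) of gauge above 0.03 m and contact force between the fingers and gauge above 1 N), for 0.1 s.
2. the gauge stands upright (within 6 degrees) with the middle of its foot on the crown (x of gauge in the frame of crown between -0.015 and 0.015 m and y of gauge in the frame of crown between -0.015 and 0.015 m and z of gauge in the frame of crown between -0.01 and 0.01 m and contact force between gauge and stud_block above 0.5 N and angle between gauge's own x axis and vertical between 1.37 and 1.77 rad and contact force between the fingers and gauge above 1 N and angle between gauge's own z axis and vertical below 0.105 rad), for 0.2 s.
3. rocked on the crown until the pointer has settled on the marker (x of gauge in the frame of crown between -0.015 and 0.015 m and y of gauge in the frame of crown between -0.015 and 0.015 m and z of gauge in the frame of crown between -0.01 and 0.01 m and contact force between gauge and stud_block above 0.5 N and angle between gauge's own x axis and vertical between 1.37 and 1.77 rad and contact force between the fingers and gauge above 1 N and distance between pointer_tip and mark_tip below 0.003 m and velocity of joint pointer between -0.2 and 0.2 rad/s), for 0.4 s.
At the end, for the whole second after the job is handed in: Gauge still gripped, foot centre within 15 mm of the crown's middle (10 mm in height), pressing on the stud block with over 0.5 N; dial upright within 11 degrees; pointer at rest (under 0.2 rad/s), its tip within 3 mm (4 degrees) of the marker's (all of step 3); the arm keeps its last pose, push and grip.
It fails at once if the solder reel is displaced by more than 15 mm (distance of solder_reel from where it was at the start of the episode above 0.015 m).
It fails at once if the flux tin is displaced by more than 15 mm (distance of flux_tin from where it was at the start of the episode above 0.015 m).
It fails at once if the power adaptor is displaced by more than 15 mm (distance of ac_adaptor from where it was at the start of the episode above 0.015 m).
It also fails if it takes over 54 s, if anything falls off the work surface, if the arm or the gripper's body presses on something with over 40 N, if the wrist force passes 120 N, or if a joint passes its speed limit or range.

## Robot

A 7-joint arm with a two-finger parallel gripper is mounted at the origin on a cart in front of the work surface, level with it; the furniture and walls round the work are solid. World frame = base frame: x ahead of the robot, y to its left, z up, the work surface at z = 0. Lengths are in m, angles in rad, forces in N, time in s.
With the tool pointing down it reaches from about 0.4 to 0.9 m from the base axis. Payload 5.5 kg.
Tool frame: the origin (TCP) lies between the finger pads; the fingertips stand 17 mm ahead of it and the grasp point (between the pads) lies 2 mm behind it; z points along the fingers, y is the line along which they close (so a half turn about z gives the same grasp; the last joint's range is limited). The gripper opens to 92 mm and grips with 3 to 60 N. Pads are 19 mm wide; open, the fingers measure 130 mm over their backs; the gripper's body (75 mm by 190 mm) begins 47 mm behind the grasp point.
Start: joints at [1.586, 0.501, -0.427, 1.55, 0.221, 1.138, -0.21], TCP at [0.159, -0.63, 0.244] pointing down, gripper open.
Joint ranges: [-2.88, 2.88], [-0.31, 2.03], [-1.54, 1.56], [0.2, 2.42], [-1.41, 4.55], [0.19, 2.02], [-2.57, 2.57]. Speed limits (rad/s): [2.57, 2.57, 3.14, 3.14, 3.14, 3.14, 3.14].

## Interface

Orientations are given as [roll, pitch, yaw] about the fixed x, y, z axes, in that order (R = Rz(yaw) Ry(pitch) Rx(roll)).
In Python, from cell import get_obs, read_camera, get_calibration, job_done, search_frame, regions_of, tip_of gives the robot as it stands.
- The arm moves only by the tool jog_arm, never from a script. Its argument "plan" is text: rows parted by semicolons, each of 7 numbers parted by spaces: the turn, a rotation vector about the tool's x, y, z in normalised numbers (1 is 180 degrees), then the shift along the tool's x, y, z in a scale on which 1.0 is 1000 mm, then the opening, from 0 (shut) to 1 (fully open). In form: ax ay az dx dy dz jaw; .... A call has 1 to 20 rows; each row is the pose to reach, as a shift and turn from the pose commanded when the call began, along the tool's axes at that moment; what a row does not reach only later rows make up. A row lasts 1/8 s, in which the tool goes at most 62.5 mm and 10.7 degrees, less where a joint would pass 70% of its speed; a pose out of reach is approached as far as the arm can. A shift or turn number past 1, either way, is cut back to 1. A call with a gripper value outside its range is refused whole. The fingers move at their own pace and stop on an object; the grip force is fixed at half the most. Time passes only in rows, so rows that repeat a pose let the fingers close. It gives the time, the measured TCP pose, the force, the opening and the grip force at its end, in the units of the state.
- get_obs(): the state, without advancing time (a new reading comes with each control period).
- read_camera(name): name is "side" or "top"; returns the picture (400x640x3 uint8, blue, green, red); there is no depth.
- get_calibration(name): a dict with "mtx" (3x3 intrinsics, pixels), "origin" and "orientation" of the camera in the world. Camera axes: x right, y up, looking along -z (the intrinsics and any distortion apply to the point x, -y, -z); pixel columns grow to the right and rows downward; lengths in m; the calibration is good to about 2 mm. A picture is of the moment at which its call begins. get_calibration takes no time and is no camera call.
- job_done(): hands the job in; it is judged then, once.
Trained networks look in the newest picture that a camera, given by its name, has taken for a name from the list of things; names that differ only in an ending like _2 or _b are one class to them, and where a whole thing is asked for, a point or a joint stands for the part that bears it (a point fixed in the world has none). Each returns a list of dicts, best first, with "conf" (0 to 1); they miss things now and then, are a little off and sometimes report something else, mostly with a low value. They report only what shows in the picture. A call takes as long as a camera call. They do not tell look-alikes from the thing itself.
- search_frame(camera, thing): "xyz" ([x, y, z] in m, in world coordinates, good to about 4 mm: the middle of the surface that is visible of it).
- regions_of(camera, thing): "mask" (400x640 bool, what is visible of it).
- tip_of(camera, thing): "xyz" ([x, y, z] in m, in world coordinates, good to about 4 mm: a listed point, or the origin of a listed thing).
The state is a dict: "clock": time; "q": joint angles; "joint_velocities": joint speeds; "effort": joint torques, N m; "position": TCP position; "tcp_rot": TCP orientation; "contact_force": force on the tool from outside, world axes, zero at the start; "moment": the same for the moment, N m; "width": finger opening in m; "grip_force": force on a finger pad.
Only numpy, scipy, OpenCV 4.12 (cv2) and the standard library are available. Lean on these libraries where they do the work, as an engineer would, in place of code of your own. Each camera call takes 0.05 s, during which the arm holds its last target. There are 200 camera calls.

## Working session

There is one attempt and no reset: what is moved stays moved. The work goes in short steps, Python scripts to look and compute and a tool call to move; the robot and the scene stay as the last step left them, time stands still between calls to the robot, and variables do not carry over. Pictures are saved under pics/ and viewed, at most 10 in all, crops included, and the job is handed in when it is done.

Besides the shell and the picture viewer there is one more tool, called after "Call:" as name(argument=value, ...), one argument or row to a line, values as JSON. jog_arm: Moves the arm, as the interface text tells. Its arguments: {"type":"object","properties":{"plan":{"type":"string"}},"required":["plan"]}

```bash
mkdir -p pics; python3 - <<'E'
from cell import *
import cv2,numpy as np
o=get_obs();print({k:np.round(o[k],3) for k in('clock','position','tcp_rot','width','contact_force')})
a=[]
for c in('side','top'):
    im=read_camera(c);cv2.imwrite(f'pics/{c}0.png',im);k=get_calibration(c);print(c,k)
    for t in('gauge','crown','joist','stud_block','mark_tip','pointer_tip'):
        print(c,t,'tip',[(np.round(d['xyz'],3).tolist(),round(d['conf'],2)) for d in tip_of(c,t)])
    for t in('gauge','stud_block','joist','solder_reel','flux_tin','ac_adaptor'):
        print(c,t,'srch',[(np.round(d['xyz'],3).tolist(),round(d['conf'],2)) for d in search_frame(c,t)])
E
```

```text
{'clock': np.float64(0.0), 'position': array([ 0.159, -0.63 ,  0.243]), 'tcp_rot': array([-3.14 , -0.   ,  0.248]), 'width': np.float64(0.092), 'contact_force': array([-0.12 , -0.601, -0.257])}
side {'mtx': array([[392.83442379,   0.        , 322.85938587],
       [  0.        , 392.83442379, 201.58333281],
       [  0.        ,   0.        ,   1.        ]]), 'origin': array([ 0.4069413 , -0.59430537,  0.57069545]), 'orientation': array([ 0.95845448,  0.00099998, -0.20403716])}
side gauge tip [([0.424, 0.28, -0.003], 0.86), ([0.55, 0.328, -0.001], 0.7), ([0.479, -0.104, 0.092], 0.54)]
side crown tip [([0.48, -0.106, 0.086], 0.95), ([0.452, 0.103, 0.063], 0.5)]
side joist tip [([0.449, 0.105, -0.001], 0.64)]
side stud_block tip [([0.481, -0.098, 0.045], 0.91), ([0.453, 0.1, 0.033], 0.5)]
side mark_tip tip []
side pointer_tip tip []
side gauge srch [([0.419, 0.263, 0.071], 0.97), ([0.542, 0.308, 0.078], 0.78), ([0.602, 0.035, 0.038], 0.5)]
side stud_block srch [([0.476, -0.111, 0.076], 0.72), ([0.45, 0.095, 0.053], 0.5)]
side joist srch [([0.445, 0.084, 0.034], 0.98), ([0.472, -0.132, 
[... 570 characters left out ...]
.093], 0.8), ([0.454, 0.101, 0.065], 0.73), ([0.598, 0.046, 0.002], 0.42)]
top joist tip [([0.48, -0.104, 0.0], 0.82), ([0.448, 0.098, -0.0], 0.82)]
top stud_block tip [([0.475, -0.105, 0.043], 0.96), ([0.452, 0.102, 0.035], 0.54)]
top mark_tip tip []
top pointer_tip tip []
top gauge srch [([0.544, 0.318, 0.096], 0.63), ([0.425, 0.272, 0.09], 0.61)]
top stud_block srch [([0.456, 0.103, 0.062], 0.74), ([0.482, -0.098, 0.086], 0.57), ([0.601, 0.048, 0.041], 0.23)]
top joist srch [([0.448, 0.098, 0.034], 0.8), ([0.482, -0.094, 0.043], 0.73)]
top solder_reel srch [([0.601, 0.048, 0.042], 0.58)]
top flux_tin srch [([0.598, 0.118, 0.024], 0.88)]
top ac_adaptor srch [([0.657, -0.077, 0.028], 0.76)]
```

View pics/side0.png

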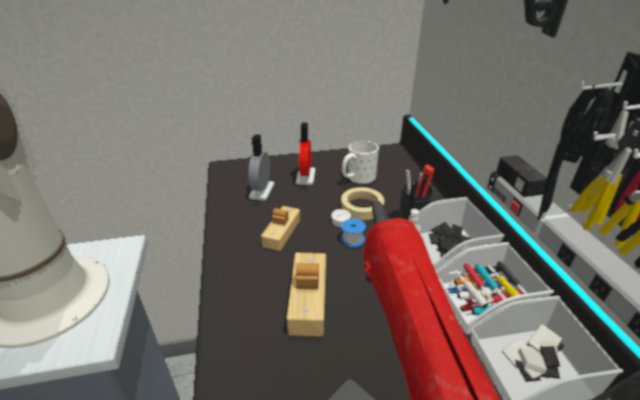

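View pics/top0.png

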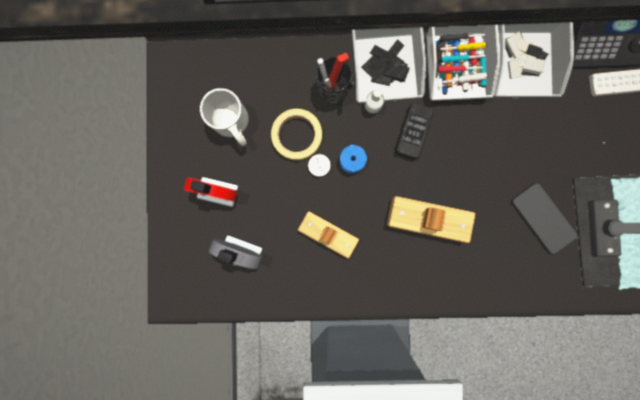

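The side picture shows the grey gauge at (260,170), edge-on, with the red look-alike at (305,155). The larger joist is at (308,290). In the top picture the gauge is at (237,252), the larger joist with its stud at (432,219), and the smaller joist at (328,235). Next I'll fit the yaw angles to the masks.

```bash
cat > h.py <<'E'
from cell import *
import cv2,numpy as np
from scipy.spatial.transform import Rotation as R
from scipy.optimize import minimize
def proj(c,P):
    k=get_calibration(c);p=R.from_euler('xyz',k['orientation']).inv().apply(np.asarray(P)-k['origin'])
    u=(k['mtx']@np.c_[p[:,0],-p[:,1],-p[:,2]].T).T;return u[:,:2]/u[:,2:]
def box(a,b,h0,h1):return np.array([[x,y,z] for x in(-a/2,a/2) for y in(-b/2,b/2) for z in(h0,h1)])
t=np.linspace(0,2*np.pi,40)
GA=[box(.044,.076,0,.01),np.vstack([np.c_[0*t+s,.05*np.cos(t),.062+.05*np.sin(t)] for s in(-.012,.012)]),box(.018,.026,.11,.16)]
JO=[box(.06,.16,0,.045)]
def sil(c,parts,x,y,yaw):
    m=np.zeros((1600,2560),np.uint8);T=R.from_euler('z',yaw)
    for q in parts:
        h=cv2.convexHull(((proj(c,T.apply(q)+[x,y,0])+.5)*4).astype(np.float32));cv2.fillConvexPoly(m,h.astype(np.int32),255)
    return cv2.resize(m,(640,400),interpolation=cv2.INTER_AREA)/255.
def fit(ms,parts,p0):
    def f(p):
        s=0
        for c,m in ms.items():
            k=sil(c,parts,p[0],p[1],p[2]);s+=1-np.minimum(k,m).sum()/np.maximum(k,m).sum()
        return s/len(ms)
    return min((minimize(f,[p0[0],p0[1],y],method='Nelder-Mead',options=dict(initial_simplex=[[p0[0],p0[1],y],[p0[0]+.006,p0[1],y],[p0[0],p0[1]+.006,y],[p0[0],p0[1],y+.15]],maxiter=80)) for y in p0[2]),key=lambda r:r.fun)
def mask(c,thing,p):
    u=proj(c,[p])[0]
    L=[d['mask'] for d in regions_of(c,thing)]
    return min(L,key=lambda m:np.hypot(np.nonzero(m)[1].mean()-u[0],np.nonzero(m)[0].mean()-u[1])).astype(float)
E
python3 - <<'E'
from h import *
for n,parts,p,ys in(('gauge',GA,(.423,.281,.06),(-.4,-.2)),('joist',JO,(.478,-.104,.03),(-.15,0))):
    ms={c:mask(c,n,p) for c in('side','top')}
    for sel in(('side','top'),('top',),('side',)):
        r=fit({c:ms[c] for c in sel},parts,(p[0],p[1],ys));print(n,sel,np.round(r.x,4),round(r.fun,3))
    print({c:int(m.sum()) for c,m in ms.items()})
a=cv2.resize(cv2.imread('pics/side0.png')[120:210,220:340],None,fx=5,fy=5,interpolation=2)
cv2.imwrite('pics/c1.png',a)
E
```

```text
gauge ('side', 'top') [ 0.4224  0.2809 -0.3806] 0.058
gauge ('top',) [ 0.4226  0.2809 -0.377 ] 0.065
gauge ('side',) [ 0.4219  0.2809 -0.3803] 0.052
{'side': 1145, 'top': 1144}
joist ('side', 'top') [ 0.4789 -0.1022 -0.2286] 0.041
joist ('top',) [ 0.4786 -0.1023 -0.234 ] 0.031
joist ('side',) [ 0.4792 -0.1024 -0.223 ] 0.044
{'side': 2778, 'top': 2593}
```

View pics/c1.png

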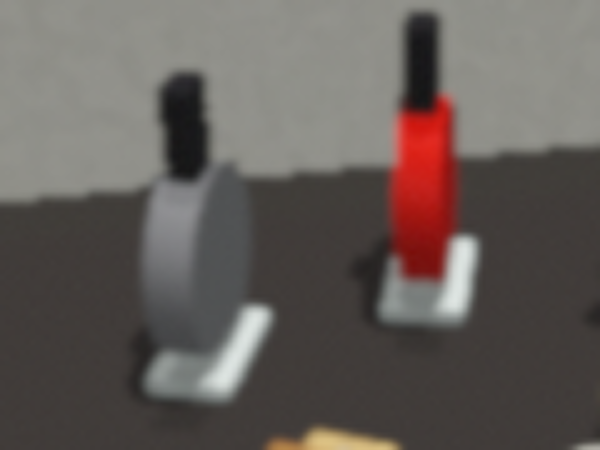

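```bash
cat >> h.py <<'E'
def rows(*T):
    "tool-relative rows for world targets (x,y,z,R) from the current pose"
    o=get_obs();A=R.from_euler('xyz',o['tcp_rot']);p=np.array(o['position'])
    for q,B in T:print(np.round((A.inv()*B).as_rotvec(),3),np.round(A.inv().apply(np.array(q)-p)*1000,1))
def down(yaw,roll=0):return R.from_euler('z',yaw)*R.from_euler('x',np.pi+roll)
E
python3 - <<'E'
from h import *
rows(((.47,-.2,.3),down(-.1)),((.4224,.2809,.3),down(-.38)),((.4224,.2809,.2),down(-.38)))
E
```

```text
[-0.    -0.     0.348] [ 406.6 -340.8  -56.3]
[-0.    -0.     0.628] [ 478.4 -818.7  -56.2]
[-0.    -0.     0.628] [ 478.4 -818.7   43.8]
```

The rows are not in the units I measure in: shifts go in shares of 1000 mm and turns go in shares of 180 degrees. I convert before sending: -819 mm / 1000 = -0.819, 478 mm / 1000 = 0.478, 0.628 rad / 3.1416 = 0.1999.

Call:
jog_arm(
  plan="0 0 0.0477 0.15 -0.12 -0.056 1;0 0 0.1114 0.407 -0.341 -0.056 1;0 0 0.1114 0.407 -0.341 -0.056 1;0 0 0.1114 0.407 -0.341 -0.056 1;0 0 0.1114 0.407 -0.341 -0.056 1;0 0 0.1114 0.407 -0.341 -0.056 1;0 0 0.1114 0.407 -0.341 -0.056 1;0 0 0.1114 0.407 -0.341 -0.056 1;0 0 0.1114 0.407 -0.341 -0.056 1;0 0 0.1999 0.478 -0.819 -0.056 1;0 0 0.1999 0.478 -0.819 -0.056 1;0 0 0.1999 0.478 -0.819 -0.056 1;0 0 0.1999 0.478 -0.819 -0.056 1;0 0 0.1999 0.478 -0.819 -0.056 1;0 0 0.1999 0.478 -0.819 -0.056 1;0 0 0.1999 0.478 -0.819 -0.056 1;0 0 0.1999 0.478 -0.819 -0.056 1;0 0 0.1999 0.478 -0.819 -0.056 1;0 0 0.1999 0.478 -0.819 -0.056 1",
)

```text
clock: 3.88
position: [0.4252, 0.2568, 0.295]
tcp_rot: [3.134, 0.009, -0.381]
contact_force: [0.9, -0.3, 0.1]
width: 0.0915
grip_force: 0.0
```

```bash
python3 - <<'E'
from h import *
print(np.round(get_obs()['q'],2))
rows(((.4224,.2809,.3),down(-.38)),((.4224,.2809,.2),down(-.38)))
E
```

```text
[-0.49  0.15 -0.11  1.87  0.02  1.13 -2.56]
[ 0.007  0.009 -0.001] [-11.6 -21.3  -5. ]
[ 0.007  0.009 -0.001] [-10.8 -22.   95. ]
```

Call:
jog_arm(
  plan="0 0 0 0 0 0 1;0 0 0 0 0 0 1",
)

```text
clock: 4.12
position: [0.4251, 0.256, 0.2951]
tcp_rot: [3.134, 0.009, -0.38]
contact_force: [-0.3, 0.5, 0.3]
width: 0.0918
grip_force: 0.0
```

Converted, -22 mm / 1000 = -0.022, -11 mm / 1000 = -0.011, -3.14 rad / 3.1416 = -0.9995.

Call:
jog_arm(
  plan="0 0 -0.2546 0 0 0 1;0 0 -0.2546 0 0 0 1;0 0 -0.2546 0 0 0 1;0 0 -0.2546 0 0 0 1;0 0 -0.5093 0 0 0 1;0 0 -0.5093 0 0 0 1;0 0 -0.5093 0 0 0 1;0 0 -0.5093 0 0 0 1;0 0 -0.7639 0 0 0 1;0 0 -0.7639 0 0 0 1;0 0 -0.7639 0 0 0 1;0 0 -0.7639 0 0 0 1;0 0 -0.9995 0 0 0 1;0 0 -0.9995 0 0 0 1;0 0 -0.9995 -0.011 -0.022 -0.005 1;0 0 -0.9995 -0.011 -0.022 -0.005 1;0 0 -0.9995 -0.011 -0.022 -0.005 1;0 0 -0.9995 -0.011 -0.022 -0.005 1",
)

```text
clock: 6.38
position: [0.4248, 0.2781, 0.3001]
tcp_rot: [-3.135, -0.009, 2.752]
contact_force: [0.1, -1.1, -0.1]
width: 0.0919
grip_force: 0.0
```

```bash
python3 - <<'E'
from h import *
print(np.round(get_obs()['q'],2))
Y=np.pi-.38
rows(((.4224,.2809,.2),down(Y)),((.4224,.2809,.136),down(Y)))
E
```

```text
[-0.25  0.19 -0.44  1.83  0.08  1.15  0.47]
[-0.007 -0.009 -0.009] [  2.4   2.4 100.1]
[-0.007 -0.009 -0.009] [  1.8   2.9 164.1]
```

Converted, 164 mm / 1000 = 0.164, 100 mm / 1000 = 0.1, -0.009 rad / 3.1416 = -0.0029.

Call:
jog_arm(
  plan="-0.0022 -0.0029 -0.0029 0.0024 0.0024 0.05 1;-0.0022 -0.0029 -0.0029 0.0023 0.0025 0.1 1;-0.0022 -0.0029 -0.0029 0.0021 0.0027 0.13 1;-0.0022 -0.0029 -0.0029 0.0018 0.0029 0.155 1;-0.0022 -0.0029 -0.0029 0.0018 0.0029 0.164 1;-0.0022 -0.0029 -0.0029 0.0018 0.0029 0.164 1",
)

```text
clock: 7.12
position: [0.4214, 0.2828, 0.136]
tcp_rot: [-3.141, -0.0, 2.765]
contact_force: [0.1, -0.3, -0.5]
width: 0.0916
grip_force: 0.0
```

```bash
python3 - <<'E'
from h import *
rows(((.4224,.2809,.136),down(np.pi-.38)))
im=read_camera('side');top=read_camera('top')
a=cv2.resize(im[90:215,190:350],None,fx=4,fy=4,interpolation=2)
b=cv2.resize(top[190:300,170:300],None,fx=4,fy=4,interpolation=2)[:440]
b=cv2.resize(b,(150,125));cv2.imwrite('pics/g.png',a)
E
```

```text
[-0.    -0.     0.003] [-1.6 -1.4  0. ]
```

View pics/g.png

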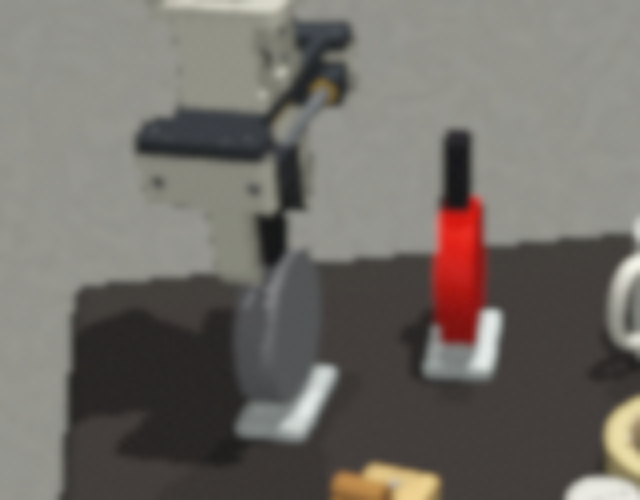

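The fingers straddle the grip, which is at about (272,235) in the crop, and the height looks right. I'll close the gripper and lift.

Converted, -140 mm / 1000 = -0.14, -1.6 mm / 1000 = -0.0016.

Call:
jog_arm(
  plan="0 0 0 -0.0016 -0.0014 0 1;0 0 0 -0.0016 -0.0014 0 0;0 0 0 -0.0016 -0.0014 0 0;0 0 0 -0.0016 -0.0014 0 0;0 0 0 -0.0016 -0.0014 0 0;0 0 0 -0.0016 -0.0014 0 0;0 0 0 -0.0016 -0.0014 0 0;0 0 0 -0.0016 -0.0014 0 0;0 0 0 -0.0016 -0.0014 -0.005 0;0 0 0 -0.0016 -0.0014 -0.03 0;0 0 0 -0.0016 -0.0014 -0.08 0;0 0 0 -0.0016 -0.0014 -0.14 0;0 0 0 -0.0016 -0.0014 -0.14 0",
)

```text
clock: 8.85
position: [0.4243, 0.2838, 0.2809]
tcp_rot: [3.134, 0.006, 2.768]
contact_force: [0.3, 0.3, -4.9]
width: 0.0257
grip_force: 30.0
```

```bash
python3 - <<'E'
from h import *
Y=np.pi
rows(((.45,.08,.30),down(Y+.1)),((.48,-.1,.33),down(Y+.5)),((.48,-.1,.33),down(Y+.7)))
E
```

```text
[ 0.006  0.008 -0.473] [ -98.4 -180.3  -19.8]
[ 0.004  0.009 -0.873] [-192.2 -336.7  -50.4]
[ 0.003  0.01  -1.073] [-192.2 -336.7  -50.4]
```

Converted, -337 mm / 1000 = -0.337, -192 mm / 1000 = -0.192, -0.45 rad / 3.1416 = -0.1432.

Call:
jog_arm(
  plan="0 0 -0.0477 -0.03 -0.06 -0.02 0;0 0 -0.0955 -0.06 -0.11 -0.03 0;0 0 -0.1432 -0.09 -0.16 -0.04 0;0 0 -0.191 -0.12 -0.21 -0.05 0;0 0 -0.2387 -0.15 -0.26 -0.05 0;0 0 -0.2865 -0.17 -0.3 -0.05 0;0.001 0.0032 -0.3406 -0.192 -0.337 -0.05 0;0.001 0.0032 -0.3406 -0.192 -0.337 -0.05 0;0.001 0.0032 -0.3406 -0.192 -0.337 -0.05 0;0.001 0.0032 -0.3406 -0.192 -0.337 -0.05 0;0.001 0.0032 -0.3406 -0.192 -0.337 -0.05 0;0.001 0.0032 -0.3406 -0.192 -0.337 -0.05 0;0.001 0.0032 -0.3406 -0.192 -0.337 -0.05 0;0.001 0.0032 -0.3406 -0.192 -0.337 -0.05 0;0.001 0.0032 -0.3406 -0.192 -0.337 -0.05 0",
)

```text
clock: 10.72
position: [0.4778, -0.102, 0.3261]
tcp_rot: [3.14, -0.009, -2.445]
contact_force: [0.2, -0.5, -4.8]
width: 0.0258
grip_force: 30.0
```

```bash
cat >> h.py <<'E'
def look(name,box=None):
    im=read_camera('side');o=get_obs();print(np.round(o['q'],2),np.round(o['position'],4),np.round(o['tcp_rot'],3))
    for t in('mark_tip','pointer_tip'):
        print(t,[(np.round(d['xyz'],3).tolist(),round(d['conf'],2),np.round(proj('side',[d['xyz']])[0],1).tolist()) for d in tip_of('side',t)])
    # gauge frame from tool: x=-tool x, y=tool y (flipped grasp), foot 138 below grasp point
    A=R.from_euler('xyz',o['tcp_rot']);g=A*R.from_matrix(np.diag([-1.,1,-1]));f=o['position']+A.apply([0,0,.136]);print('foot',np.round(f,4),'gauge rpy',np.round(g.as_euler('xyz'),3))
    c=proj('side',[f+g.apply([-.012,0,.062])])[0];x,y=int(c[0]),int(c[1])
    s=im[y-45:y+45,x-50:x+50];cv2.imwrite(name,cv2.resize(s,None,fx=6,fy=6,interpolation=2))
    # rectify dial, 10 px/mm around the pivot: u right (-y), v up
    mm=.045;cn=[f+g.apply([-.012,-sx*mm,.062+sy*mm]) for sx,sy in((-1,1),(1,1),(1,-1),(-1,-1))]
    H=cv2.getPerspectiveTransform(proj('side',cn).astype(np.float32),np.float32([[0,0],[540,0],[540,540],[0,540]]))
    cv2.imwrite(name.replace('.png','_r.png'),cv2.warpPerspective(im,H,(540,540),flags=2))
E
python3 - <<'E'
from h import *
look('pics/d1.png')
E
python3 -c "
import cv2;a=cv2.imread('pics/d1.png');b=cv2.imread('pics/d1_r.png');print(a.shape)
import numpy as np;cv2.imwrite('pics/d1_b.png',np.hstack([cv2.resize(a,(390,351)),cv2.resize(b,(351,351))]))"
```

```text
[ 0.31  0.11 -0.17  1.84  0.03  1.2   2.4 ] [ 0.4778 -0.1021  0.3261] [ 3.14  -0.009 -2.445]
mark_tip [([0.478, -0.112, 0.293], 0.55, [303.0, 164.6])]
pointer_tip [([0.48, -0.102, 0.298], 0.53, [303.1, 158.5]), ([0.479, -0.104, 0.093], 0.28, [306.6, 263.3])]
foot [ 0.4766 -0.1027  0.1901] gauge rpy [0.002 0.009 0.696]
(540, 600, 3)
```

View pics/d1_b.png

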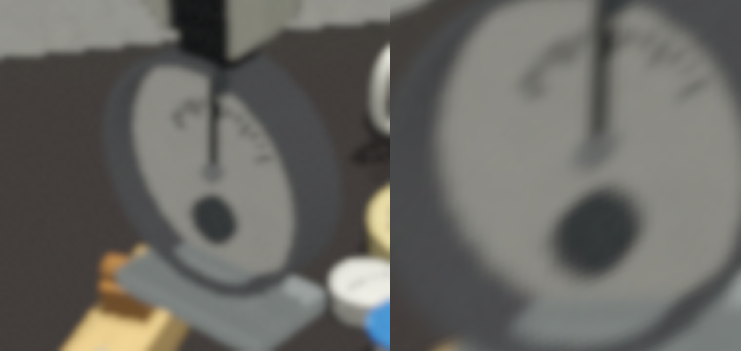

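The dial now faces the camera. The needle is at (213,130) and the dial is recessed in the housing. The marker blends into the rim near (222,85). I'll bring the gauge up towards the camera and tilt it about 0.28 rad in the air for a better look.

Converted, -170 mm / 1000 = -0.17, -130 mm / 1000 = -0.13, 0.28 rad / 3.1416 = 0.0891.

Call:
jog_arm(
  plan="0.0159 0 0 0 0 -0.03 0;0.0318 0 0 0 0 -0.08 0;0.0573 0 0 0 0 -0.13 0;0.0891 0 0 0 0 -0.17 0;0.0891 0 0 0 0 -0.17 0;0.0891 0 0 0 0 -0.17 0;0.0891 0 0 0 0 -0.17 0;0.0891 0 0 0 0 -0.17 0;0.0891 0 0 0 0 -0.17 0;0.0891 0 0 0 0 -0.17 0;0.0891 0 0 0 0 -0.17 0;0.0891 0 0 0 0 -0.17 0;0.0891 0 0 0 0 -0.17 0;0.0891 0 0 0 0 -0.17 0",
)

```text
clock: 12.62
position: [0.4792, -0.1012, 0.4961]
tcp_rot: [-2.864, -0.01, -2.445]
contact_force: [-0.3, 0.1, -4.5]
width: 0.0256
grip_force: 30.0
```

```bash
sed -i 's/mm=.045;/mm=.054;/;s/g.apply(\[-.012,-sx/g.apply([-.006,-sx/' h.py
python3 - <<'E'
from h import *
look('pics/d2.png')
a=cv2.imread('pics/d2.png');b=cv2.imread('pics/d2_r.png')
cv2.imwrite('pics/d2_b.png',np.hstack([cv2.resize(a,(400,360))[:,80:320],b[:360+0,:]]) if 0 else b)
E
```

```text
[ 0.25 -0.09 -0.22  1.71  0.2   1.35  2.26] [ 0.4792 -0.1013  0.4962] [-2.864 -0.009 -2.445]
mark_tip [([0.487, -0.117, 0.465], 0.49, [307.5, 36.9])]
pointer_tip [([0.496, -0.116, 0.465], 0.71, [314.6, 36.3])]
foot [ 0.5022 -0.1307  0.3654] gauge rpy [-0.278  0.009  0.697]
```

View pics/d2_b.png

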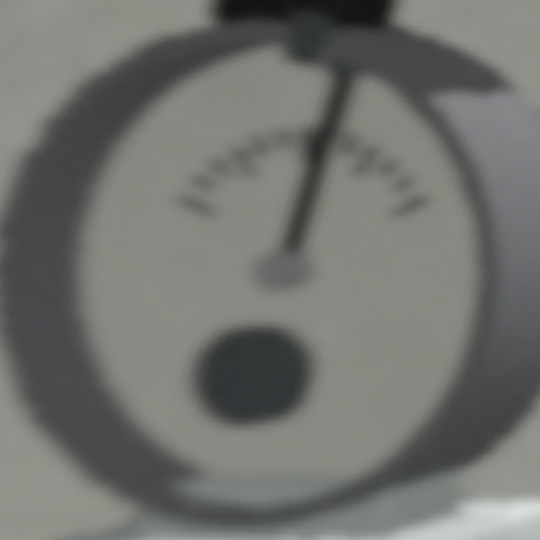

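The dial is clear now. The needle tip is at (346,70), and the dark marker tab sits at (306,40), closer to the top of the dial, so the setting is near 0.17–0.2. I'll ease the tilt to 0.19 and look again.

Converted, -0.09 rad / 3.1416 = -0.0286.

Call:
jog_arm(
  plan="-0.0159 0 0 0 0 0 0;-0.0286 0 0 0 0 0 0;-0.0286 0 0 0 0 0 0;-0.0286 0 0 0 0 0 0;-0.0286 0 0 0 0 0 0;-0.0286 0 0 0 0 0 0;-0.0286 0 0 0 0 0 0;-0.0286 0 0 0 0 0 0;-0.0286 0 0 0 0 0 0;-0.0286 0 0 0 0 0 0",
)

```text
clock: 14.02
position: [0.4792, -0.1013, 0.4961]
tcp_rot: [-2.954, -0.01, -2.445]
contact_force: [-0.6, 0.1, -4.1]
width: 0.0257
grip_force: 30.0
```

```bash
python3 - <<'E'
from h import *
look('pics/d3.png')
M=[];P=[]
for i in range(5):
    read_camera('side')
    for t,L in(('mark_tip',M),('pointer_tip',P)):
        d=tip_of('side',t)
        if d:L.append(proj('side',[d[0]['xyz']])[0])
print(np.round(M,1).tolist(),np.round(P,1).tolist())
a=cv2.imread('pics/d3.png');b=cv2.imread('pics/d3_r.png')
cv2.imwrite('pics/d3_b.png',np.hstack([cv2.resize(b[:270],(800,400))[:, 200:600],cv2.resize(a[:270,150:450],(400,360),interpolation=2)[:360] if 0 else cv2.resize(a[50:300,180:430],(400,400))]))
E
```

```text
[ 0.26 -0.05 -0.2   1.65  0.13  1.42  2.32] [ 0.4792 -0.1013  0.4961] [-2.954 -0.01  -2.445]
mark_tip [([0.484, -0.115, 0.462], 0.4, [304.3, 39.1])]
pointer_tip [([0.488, -0.111, 0.463], 0.66, [307.4, 37.6]), ([0.607, 0.048, -0.0], 0.47, [352.7, 238.5])]
foot [ 0.4946 -0.1216  0.3625] gauge rpy [-0.188  0.01   0.697]
[[307.0, 36.3], [307.2, 37.9], [304.9, 36.6], [305.4, 35.0], [303.2, 37.7]] [[308.3, 34.9], [308.9, 37.0], [312.1, 35.8], [309.0, 37.5], [309.9, 34.7]]
```

View pics/d3_b.png

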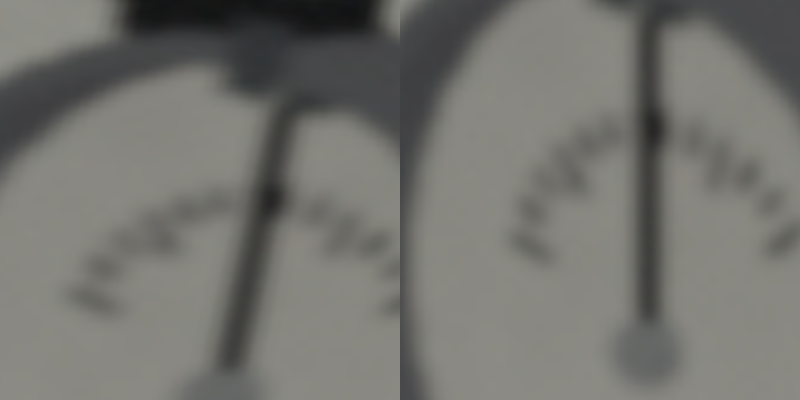

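```bash
cat >> h.py <<'E'
def G(yaw,lean):return R.from_euler('z',yaw)*R.from_euler('x',-lean)*R.from_matrix(np.diag([-1.,1,-1]))
E
python3 - <<'E'
from h import *
rows(((.48,-.02,.5),G(.95,.188)),((.47,.06,.5),G(1.2,.188)))
E
```

```text
[ 0.001 -0.057 -0.247] [-52.7  59.9 -15.9]
[ 0.002 -0.103 -0.493] [-96.4 126.5 -28.9]
```

Converted, 126 mm / 1000 = 0.126, -96 mm / 1000 = -0.096, -0.493 rad / 3.1416 = -0.1569.

Call:
jog_arm(
  plan="0 -0.0095 -0.0382 -0.026 0.03 -0.008 0;0 -0.0181 -0.0786 -0.053 0.06 -0.016 0;0 -0.0255 -0.1178 -0.075 0.093 -0.022 0;0.0006 -0.0328 -0.1569 -0.096 0.126 -0.029 0;0.0006 -0.0328 -0.1569 -0.096 0.126 -0.029 0;0.0006 -0.0328 -0.1569 -0.096 0.126 -0.029 0;0.0006 -0.0328 -0.1569 -0.096 0.126 -0.029 0;0.0006 -0.0328 -0.1569 -0.096 0.126 -0.029 0;0.0006 -0.0328 -0.1569 -0.096 0.126 -0.029 0;0.0006 -0.0328 -0.1569 -0.096 0.126 -0.029 0;0.0006 -0.0328 -0.1569 -0.096 0.126 -0.029 0;0.0006 -0.0328 -0.1569 -0.096 0.126 -0.029 0",
)

```text
clock: 16.42
position: [0.47, 0.0595, 0.5001]
tcp_rot: [-2.954, -0.0, -1.941]
contact_force: [0.0, -0.9, -4.9]
width: 0.0259
grip_force: 30.0
```

```bash
python3 - <<'E'
from h import *
look('pics/d4.png')
M=[];P=[]
for i in range(6):
    read_camera('side')
    for t,L in(('mark_tip',M),('pointer_tip',P)):
        d=tip_of('side',t)
        if d:L.append(proj('side',[d[0]['xyz']])[0])
print(np.round(np.median(M,0),1).tolist(),np.round(np.median(P,0),1).tolist(),np.std(M,0),np.std(P,0))
E
```

```text
[ 0.11 -0.1  -0.33  1.69  0.07  1.4   2.54] [0.47   0.0595 0.5002] [-2.954 -0.    -1.941]
mark_tip [([0.484, 0.053, 0.467], 0.45, [285.9, 10.1])]
pointer_tip [([0.487, 0.055, 0.468], 0.68, [287.7, 8.9])]
foot [0.4936 0.0503 0.3665] gauge rpy [-0.187  0.     1.2  ]Traceback (most recent call last):
  File "<stdin>", line 2, in <module>
  File "h.py", line 40, in look
    s=im[y-45:y+45,x-50:x+50];cv2.imwrite(name,cv2.resize(s,None,fx=6,fy=6,interpolation=2))
                                               ~~~~~~~~~~^^^^^^^^^^^^^^^^^^^^^^^^^^^^^^^^^^
cv2.error: OpenCV(4.12.0) /io/opencv/modules/imgproc/src/resize.cpp:4208: error: (-215:Assertion failed) !ssize.empty() in function 'resize'
```

Converted, 40 mm / 1000 = 0.04, -8 mm / 1000 = -0.008.

Call:
jog_arm(
  plan="0 0 0 0 -0.008 0.04 0;0 0 0 0 -0.008 0.04 0;0 0 0 0 -0.008 0.04 0;0 0 0 0 -0.008 0.04 0;0 0 0 0 -0.008 0.04 0;0 0 0 0 -0.008 0.04 0;0 0 0 0 -0.008 0.04 0",
)

```text
clock: 17.45
position: [0.4843, 0.0539, 0.4625]
tcp_rot: [-2.954, -0.0, -1.941]
contact_force: [0.5, -1.3, -4.3]
width: 0.0259
grip_force: 30.0
```

```bash
sed -i 's/^    s=im\[y-45.*$//;s/^    cv2.imwrite(name.replace.*$/    cv2.imwrite(name.replace(".png","_r.png"),cv2.warpPerspective(im,H,(540,540),flags=2));return H/' h.py
python3 - <<'E'
from h import *
H=look('pics/d4.png')
M=[];P=[]
for i in range(8):
    read_camera('side')
    for t,L in(('mark_tip',M),('pointer_tip',P)):
        d=tip_of('side',t)
        if d:L.append(proj('side',[d[0]['xyz']])[0])
for L in(M,P):
    r=cv2.perspectiveTransform(np.float32([L]),H)[0];print(len(L),np.median(r,0),r.std(0))
E
```

```text
[ 0.11 -0.07 -0.33  1.74  0.08  1.31  2.54] [0.4843 0.0539 0.4624] [-2.954 -0.    -1.941]
mark_tip [([0.478, -0.098, 0.048], 0.5, [306.2, 279.2]), ([0.498, 0.043, 0.431], 0.43, [296.9, 36.3])]
pointer_tip [([0.501, 0.052, 0.431], 0.54, [298.1, 34.9])]
foot [0.5079 0.0447 0.3288] gauge rpy [-0.188  0.     1.2  ]
8 [315.92566  71.76155] [8.622894 7.419718]
8 [329.89465  63.62362] [6.9717593 4.5763555]
```

View pics/d4_r.png

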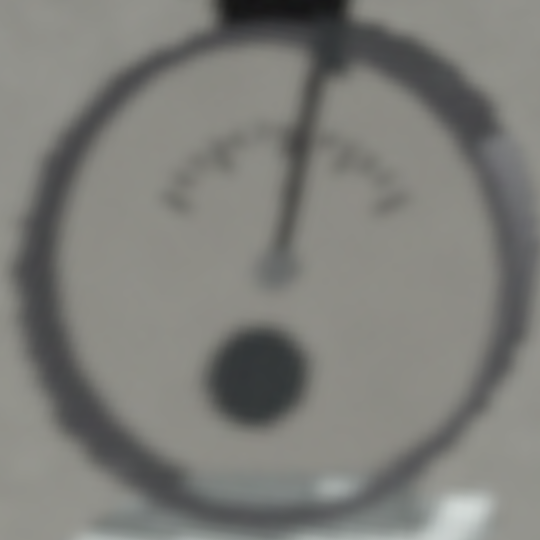

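Seen nearly head-on, the tab at (335,50) sits to the right of the needle tip at (320,68). The earlier offset was therefore parallax, because the tab stands in front of the needle. I'll get a fully frontal view, leaned 0.27.

```bash
python3 - <<'E'
from h import *
rows(((.44,.16,.47),G(1.44,.27)))
E
```

```text
[ 0.082 -0.055 -0.234] [-82.9  76.9 -22.4]
```

Converted, -83 mm / 1000 = -0.083, 77 mm / 1000 = 0.077, -0.234 rad / 3.1416 = -0.0745.

Call:
jog_arm(
  plan="0.0095 -0.0064 -0.0255 -0.03 0.03 -0.008 0;0.0191 -0.0127 -0.0509 -0.06 0.055 -0.016 0;0.0261 -0.0175 -0.0745 -0.083 0.077 -0.022 0;0.0261 -0.0175 -0.0745 -0.083 0.077 -0.022 0;0.0261 -0.0175 -0.0745 -0.083 0.077 -0.022 0;0.0261 -0.0175 -0.0745 -0.083 0.077 -0.022 0;0.0261 -0.0175 -0.0745 -0.083 0.077 -0.022 0;0.0261 -0.0175 -0.0745 -0.083 0.077 -0.022 0;0.0261 -0.0175 -0.0745 -0.083 0.077 -0.022 0;0.0261 -0.0175 -0.0745 -0.083 0.077 -0.022 0;0.0261 -0.0175 -0.0745 -0.083 0.077 -0.022 0",
)

```text
clock: 20.18
position: [0.44, 0.1602, 0.4696]
tcp_rot: [-2.872, 0.0, -1.701]
contact_force: [0.3, 0.4, -4.6]
width: 0.0258
grip_force: 30.0
```

```bash
python3 - <<'E'
from h import *
H=look('pics/d5.png')
M=[];P=[]
for i in range(8):
    read_camera('side')
    for t,L in(('mark_tip',M),('pointer_tip',P)):
        d=tip_of('side',t)
        if d:L.append(proj('side',[d[0]['xyz']])[0])
for L in(M,P):
    r=cv2.perspectiveTransform(np.float32([L]),H)[0];print(len(L),np.median(r,0),r.std(0))
b=cv2.imread('pics/d5_r.png')[:300,150:450]
cv2.imwrite('pics/d5_z.png',cv2.convertScaleAbs(cv2.resize(b,(600,600),interpolation=2),alpha=1.5))
E
```

```text
[-0.01 -0.16 -0.44  1.81  0.08  1.25  2.54] [0.44   0.1602 0.4696] [-2.872  0.    -1.701]
mark_tip [([0.456, 0.152, 0.438], 0.52, [263.6, 18.9])]
pointer_tip [([0.462, 0.159, 0.438], 0.48, [266.4, 18.2])]
foot [0.476  0.1555 0.3385] gauge rpy [-0.27  -0.     1.441]
8 [316.8349   74.66934] [5.9045424 8.135163 ]
8 [347.2652    69.212074] [4.828832 4.919861]
```

View pics/d5_z.png

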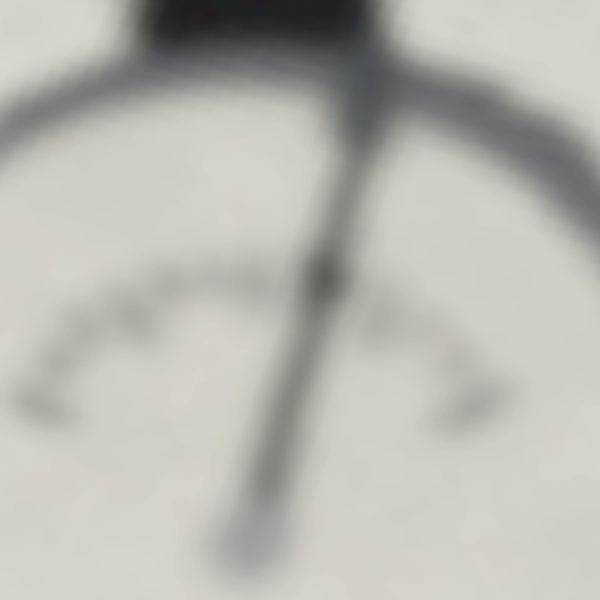

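Head-on with the lean at 0.27, the needle (tip at (350,150)) points into the middle of the tab at (360,100). The marker reads about 0.265 rad. Next I'll go over the crown, upright and aligned with the ridge.

```bash
python3 - <<'E'
from h import *
rows(((.45,.1,.44),G(.9,.1)),((.479,0,.38),G(.3,0)),((.479,-.1022,.28),G(-.229,0)))
E
```

```text
[-0.166  0.1    0.532] [58.3 -9.2 33.2]
[-0.24   0.154  1.133] [153.7 -33.5 102.1]
[-0.204  0.225  1.658] [255.1 -19.6 202. ]
```

Converted, 255 mm / 1000 = 0.255, 202 mm / 1000 = 0.202, 1.658 rad / 3.1416 = 0.5278.

Call:
jog_arm(
  plan="-0.0255 0.0159 0.0828 0.029 -0.005 0.016 0;-0.0528 0.0318 0.1693 0.058 -0.009 0.033 0;-0.0528 0.0318 0.1693 0.058 -0.009 0.033 0;-0.0528 0.0318 0.1693 0.058 -0.009 0.033 0;-0.0764 0.049 0.3606 0.154 -0.034 0.102 0;-0.0764 0.049 0.3606 0.154 -0.034 0.102 0;-0.0764 0.049 0.3606 0.154 -0.034 0.102 0;-0.0764 0.049 0.3606 0.154 -0.034 0.102 0;-0.0649 0.0716 0.5278 0.255 -0.02 0.202 0;-0.0649 0.0716 0.5278 0.255 -0.02 0.202 0;-0.0649 0.0716 0.5278 0.255 -0.02 0.202 0;-0.0649 0.0716 0.5278 0.255 -0.02 0.202 0;-0.0649 0.0716 0.5278 0.255 -0.02 0.202 0;-0.0649 0.0716 0.5278 0.255 -0.02 0.202 0;-0.0649 0.0716 0.5278 0.255 -0.02 0.202 0;-0.0649 0.0716 0.5278 0.255 -0.02 0.202 0",
)

```text
clock: 23.52
position: [0.4796, -0.1018, 0.2805]
tcp_rot: [3.141, 0.001, 2.914]
contact_force: [0.3, 0.1, -4.5]
width: 0.0259
grip_force: 30.0
```

```bash
python3 - <<'E'
from h import *
print(np.round(get_obs()['q'],2),np.round(get_obs()['contact_force'],2))
rows(((.479,-.1022,.228),G(-.229,0)))
# foot as seen: gauge silhouette fit at known height
o=get_obs();A=R.from_euler('xyz',o['tcp_rot']);f=o['position']+A.apply([0,0,.136]);print(f)
for c in('side','top'):
    read_camera(c);print(c,[(np.round(d['xyz'],3).tolist(),round(d['conf'],2)) for d in tip_of(c,'gauge')],[(np.round(d['xyz'],3).tolist(),round(d['conf'],2)) for d in tip_of(c,'crown')])
E
```

```text
[ 0.29  0.15 -0.15  1.91  0.02  1.09  1.47] [ 0.31  0.15 -4.54]
[0.    0.001 0.002] [ 0.6 -0.6 52.5]
[ 0.47973882 -0.10176412  0.14451832]
side [([0.479, -0.1, 0.144], 0.79)] [([0.479, -0.104, 0.091], 0.71), ([0.452, 0.102, 0.063], 0.71)]
top [([0.549, 0.327, 0.003], 0.97), ([0.477, -0.101, 0.139], 0.44)] [([0.453, 0.101, 0.065], 0.54)]
```

Position confirmed. Lowering to just above the crown, then I'll feel for contact.

Converted, 54 mm / 1000 = 0.054, 53 mm / 1000 = 0.053.

Call:
jog_arm(
  plan="0 0 0 0.0006 -0.0006 0.03 0;0 0 0 0.0006 -0.0006 0.048 0;0 0 0 0.0006 -0.0006 0.052 0;0 0 0 0.0006 -0.0006 0.053 0;0 0 0 0.0006 -0.0006 0.054 0;0 0 0 0.0006 -0.0006 0.054 0",
)

```text
clock: 24.58
position: [0.4791, -0.1026, 0.2268]
tcp_rot: [3.141, 0.001, 2.913]
contact_force: [0.2, 1.0, -4.3]
width: 0.0257
grip_force: 30.0
```

Converted, 1.5 mm / 1000 = 0.0015, 1 mm / 1000 = 0.001.

Call:
jog_arm(
  plan="0 0 0 0 0 0.0005 0;0 0 0 0 0 0.001 0;0 0 0 0 0 0.0015 0;0 0 0 0 0 0.0015 0",
)

```text
clock: 25.08
position: [0.4793, -0.1027, 0.2262]
tcp_rot: [3.141, 0.002, 2.913]
contact_force: [-2.7, 1.6, 8.2]
width: 0.0258
grip_force: 30.0
```

Contact at about 12 N, with the crown at z ≈ 0.090. I'll dwell there upright, then rock about the ridge's centre of curvature.

Converted, 14.8 mm / 1000 = 0.0148, 7.4 mm / 1000 = 0.0074, 0.05 rad / 3.1416 = 0.0159.

Call:
jog_arm(
  plan="0 0 0 0 0 0 0;0 0 0 0 0 0 0;0 0 0 0 0 0 0;0.0159 0 0 0 0.0074 0.0002 0;0.0318 0 0 0 0.0148 0.0007 0;0.0318 0 0 0 0.0148 0.0007 0",
)

```text
clock: 25.82
position: [0.4836, -0.087, 0.2252]
tcp_rot: [-3.043, 0.003, 2.916]
contact_force: [-0.3, 0.8, 6.4]
width: 0.0258
grip_force: 30.0
```

Converted, 24.3 mm / 1000 = 0.0243, 14.8 mm / 1000 = 0.0148, 0.165 rad / 3.1416 = 0.0525.

Call:
jog_arm(
  plan="0.0159 0 0 0 0.0074 0.0002 0;0.0318 0 0 0 0.0148 0.0007 0;0.0414 0 0 0 0.0192 0.0012 0;0.0525 0 0 0 0.0243 0.002 0;0.0525 0 0 0 0.0243 0.002 0;0.0525 0 0 0 0.0243 0.002 0;0.0525 0 0 0 0.0243 0.002 0;0.0525 0 0 0 0.0243 0.002 0;0.0525 0 0 0 0.0243 0.002 0;0.0525 0 0 0 0.0243 0.002 0;0.0525 0 0 0 0.0243 0.002 0;0.0525 0 0 0 0.0243 0.002 0",
)

```text
clock: 27.32
position: [0.489, -0.0643, 0.2205]
tcp_rot: [-2.88, 0.003, 2.913]
contact_force: [1.2, 2.7, 6.0]
width: 0.0261
grip_force: 30.0
```

```bash
python3 - <<'E'
from h import *
look('pics/e.png')
for c in('side','top'):
    im=read_camera(c);print(c,[(np.round(d['xyz'],3).tolist(),round(d['conf'],2)) for d in tip_of(c,'gauge')])
    if c=='side':
        cv2.imwrite('pics/e1.png',cv2.resize(im[150:350,210:410],None,fx=3,fy=3,interpolation=2))
E
```

```text
[ 0.05  0.26 -0.17  1.94  0.34  1.05  1.04] [ 0.489  -0.0643  0.2205] [-2.88   0.003  2.913]
mark_tip [([0.478, -0.096, 0.09], 0.71, [304.9, 261.4])]
pointer_tip []
foot [ 0.4814 -0.0986  0.0891] gauge rpy [-0.261 -0.003 -0.228]
side [([0.48, -0.096, 0.092], 0.96), ([0.55, 0.328, -0.006], 0.38)]
top [([0.55, 0.326, 0.002], 0.8)]
```

View pics/e1.png

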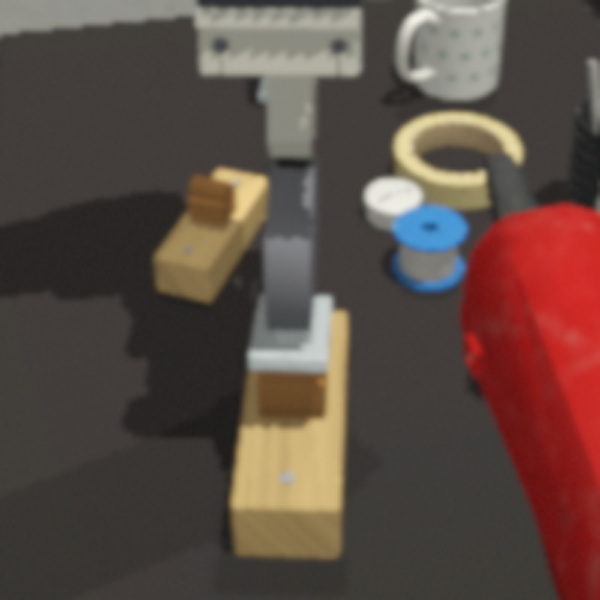

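The gauge rests on the crown of the larger joist's stud at (290,345), leaned 0.26 rad, steady, with about 10 N of contact. Handing in.

```bash
python3 -c "
from cell import *
print(job_done())"
```

```text
the job is handed in; nothing more can be done
None
```

I handed the job in at about 27 s: the gauge is still gripped, resting on the crown with about 10 N and leaned 0.26 rad, where I read the marker at about 0.265 rad. That reading is from a head-on camera view in the air, not at the final pose. The marker network put the tab about 6 mm to one side, but that would mean a setting near 0.12, below the stated range, so I went by the picture. No verdict was returned.

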